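# Close the back of a picture frame with its turnbuttons

### The job

The picture frame on the desk lies face down and open. Gently lay its loose hardboard back into the frame so that it lies flat and fully home on the glazed print, with the foot of its easel strut at the end away from the saw-tooth hanger, then turn both brass turnbuttons in so that each points squarely across the edge of the board and holds it; swing aside first any button that is in the way. Leave the bottle, the jar and the tape roll standing where they are.

Things in the scene. Friction and masses are not known exactly. Their poses are not given: they have to be found in the camera images.
- frame: Dark wooden picture frame lying face down, fixed, 174 x 224 mm, 20 mm high, rails 22 mm wide. Origin: centre of its underside, on the desk; z up, y along the long side, +y towards the top rail with the steel saw-tooth hanger. A brass turnbutton in the middle of each long rail, pivots at x = +-76 mm, y = 0.
- frame_seat (a point): Middle of the floor of the frame's opening (the off-white back of the glazed print), 13.5 mm above the desk. The opening is 130 x 180 mm, 6.5 mm deep, its mouth chamfered by 2.5 mm.
- frame_hanger (a point): Middle of the saw-tooth hanger on the frame's top rail.
- back: Loose brown hardboard back, 125 x 175 x 5.5 mm, about 110 g, lying strut up. Origin: centre of its underside; z up, y along its long side. A black easel strut folded flat on it, 14 mm wide, 12 mm high, runs along y from +24 to -76 mm at x = 0; its foot is at -y (22 mm wide). In the frame its +y goes the same way as the frame's +y.
- strut_grip (a point): Top of the strut, 5 mm from the middle of the board towards the foot: where to pinch it.
- strut_foot (a point): Top of the strut's foot, 76 mm from the middle of the board.
- button_far (a joint): Turnbutton on the +x long rail (far from the robot), pivot at frame x = +76, y = 0. Radians: 0 = arm points squarely into the opening (frame -x), + turns anticlockwise from above, +1.57 = along the rail to -y. Limits +-1.65; stays where it is left. The 12 mm wide arm reaches 28 mm from the pivot; beyond about 1.25 either way it is clear of the board.
- button_near (a joint): The same on the -x long rail (near the robot), pivot at frame x = -76, y = 0. 0 = arm points squarely into the opening (frame +x), + anticlockwise from above, +1.57 = along the rail to +y.
- button_far_wing (a point): Top of the far button's thumb wing, 36 mm above the desk, over the pivot; x along the arm towards its end. The wing, centred here, is 26 mm long along x, 9 mm thick and stands 12 mm above the arm, whose top is 24 mm above the desk.
- button_near_wing (a point): The same point on the near button.
- water_bottle: Bystander: clear water bottle with a red cap, 65 mm across, 212 mm tall, standing. Origin: centre of its underside.
- tape_roll: Bystander: roll of brown tape lying flat, 92 mm across, 48 mm high, in front of the frame. Origin: centre of its underside.
- cream_jar: Bystander: squat jar with a white screw lid, 69 mm across, 60 mm tall, standing beyond the bottle. Origin: centre of its underside.

How it is judged (in metres and radians):
On the way:
1. the back lies flat and home in the frame (z of back in the frame of frame below 0.0155 m and horizontal distance between back and frame below 0.008 m and angle between the z axis of back and the z axis of frame, either way round below 0.03 rad), for 0.2 s.
At the end, for the whole second after the job is handed in: The back lies home in the frame (underside within 2 mm of the print, tilt under 0.03 rad), the strut's foot at the end away from the hanger, at rest, and each of the two turnbuttons points within 0.35 rad (20 degrees) of square across the board (all of step 1 and z of back in the frame of frame above 0.0115 m and y of strut_foot in the frame of frame below -0.05 m and linear speed of back below 0.02 m/s and value of joint button_far between -0.35 and 0.35 rad and value of joint button_near between -0.35 and 0.35 rad); the robot touches nothing.
It fails at once if the back is dropped or pressed hard on the glazed print or the frame (over 60 N) (contact force between back and frame above 60 N).
It fails at once if the water bottle is moved more than 25 mm or tipped (distance of water_bottle from where it was at the start of the episode above 0.025 m or angle between water_bottle's own z axis and vertical above 0.3 rad).
It fails at once if the tape roll is moved more than 25 mm or tipped (distance of tape_roll from where it was at the start of the episode above 0.025 m or angle between tape_roll's own z axis and vertical above 0.3 rad).
It fails at once if the jar is moved more than 25 mm or tipped (distance of cream_jar from where it was at the start of the episode above 0.025 m or angle between cream_jar's own z axis and vertical above 0.3 rad).
It also fails if it takes over 70 s, if anything falls off the work surface, if the arm or the gripper's body presses on something with over 40 N, if the wrist force passes 120 N, or if a joint passes its speed limit or range.

### The arm

A 7-joint arm with a two-finger parallel gripper is mounted at the origin on a cart in front of the work surface, level with it; the furniture and walls round the work are solid. World frame = base frame: x ahead of the robot, y to its left, z up, the work surface at z = 0. Lengths are in mm, angles in rad, forces in N, time in s.
With the tool pointing down it reaches from about 400 to 900 mm from the base axis. Payload 5.6 kg.
Tool frame: the origin (TCP) lies midway between the tips of the shut fingers; the grasp point (between the pads) lies 19 mm behind it; x points along the fingers, y is the direction in which the jaws open and shut, and the axes are right-handed (so a half turn about x gives the same grasp; the last joint's range is limited). The gripper opens to 92 mm and grips with 3 to 60 N. Pads are 20 mm wide; open, the fingers measure 128 mm over their backs; the gripper's body (75 mm by 189 mm) begins 69 mm behind the grasp point.
Start: joints at [-1.188, 0.468, -0.012, 1.603, 0.006, 1.071, -0.056], TCP at [268.522, 591.95, 214.592] pointing down, gripper open.
Joint ranges: [-2.53, 2.53], [-0.31, 2.02], [-1.57, 1.55], [0.28, 2.44], [-1.29, 4.43], [0.15, 1.84], [-2.92, 2.92]. Speed limits (rad/s): [2.57, 2.57, 3.14, 3.14, 3.14, 3.14, 3.14].

### API

Orientations are given as a rotation vector (axis times angle).
In Python, from cell import robot, grip, kin, viewer gives the robot as it stands. Calls block until the motion is done:
- robot.movep(position, orientation): joint-space move of the TCP to a pose.
- robot.servo_line(position, feed=150, rotation=None): straight line of the TCP; rotation=None keeps the orientation; feed is the mean speed in mm/s.
- robot.goto_joints(angles): joint-space move.
- grip(opening, newtons=None): opening from 0.0 (shut) to 1.0 (fully open); newtons is the grip in N (None keeps the last); returns when the fingers have stopped.
- robot.hold(seconds).
- kin.ik(position, orientation): joint angles nearest the present ones, or None.
- robot.observe(): the state.
- viewer.read_camera(name): name is "scene" or "top" or "wrist"; returns the picture (420x560x3 uint8, red, green, blue); there is no depth.
- viewer.camera_info(name): a dict with "camera_matrix" (3x3 intrinsics, pixels), "R" (3x3) and "t" (3): a world point X has camera coordinates R X + t. Camera axes: x right, y down, z forward; pixel columns grow to the right and rows downward; lengths in mm; the calibration is good to about 2 mm. A picture is of the moment at which its call begins: read the wrist's pose just before it. camera_info takes no time and is no camera call; for the wrist camera it gives the pose at the moment of the call.
A pose or a line that the arm cannot do raises robot.IKError and nothing moves.
- robot.job_done(): hands the job in, once; it reports no verdict.
Trained networks look in the newest picture that a camera, given by its name, has taken for a name from the list of things; names that differ only in an ending like _2 or _b are one class to them, and where a whole thing is asked for, a point or a joint stands for the part that bears it (a point fixed in the world has none). Each returns a list of dicts, best first, with "confidence" (0 to 1); they miss things now and then, are a little off and sometimes report something else, mostly with a low value. They report only what shows in the picture. A call takes as long as a camera call.
- viewer.silhouettes(name, camera): "mask" (420x560 bool, what is visible of it).
- viewer.pinpoint(name, camera): "at" ([x, y, z] in mm, in the coordinates of the camera as it stood for that picture, good to about 4 mm: a listed point, or the origin of a listed thing).
The state is a dict: "t": time; "joints": joint angles; "joint_velocities": joint speeds; "joint_torque": joint torques, N m; "tcp_pos": TCP position; "tcp_rot": TCP orientation; "contact_force": force on the tool from outside, world axes, zero at the start; "wrist_torque": the same for the moment, N m; "grip_width": opening from 0.0 (shut) to 1.0 (fully open).
Only numpy, scipy, OpenCV 4.12 (cv2) and the standard library are available. Lean on these libraries where they do the work, as an engineer would, in place of code of your own. Each camera call takes 0.05 s, during which the arm holds its last target. There are 200 camera calls.

## Working session

There is one attempt and no reset: what is moved stays moved. The work goes in short steps, each a Python script; the robot and the scene stay as the last script left them, time stands still between calls to the robot, and variables do not carry over. Pictures are saved under pics/ and viewed, about 8 in all and at most 12, crops included, and the job is handed in when it is done.

```bash
ls; mkdir -p pics; cat > h.py <<'E'
import numpy as np, cv2
from cell import robot, grip, kin, viewer
def pic(cam,fn=None):
    i=viewer.camera_info(cam); im=viewer.read_camera(cam)
    if fn: cv2.imwrite('pics/'+fn,im[:,:,::-1])
    return im,i
def world(p,i): return np.array(i['R']).T@(np.array(p)-np.array(i['t']))
def pin(n,cam,i):
    return [(round(d['confidence'],2),world(d['at'],i).round(1)) for d in viewer.pinpoint(n,cam)]
def ray(px,i,z):
    K=np.array(i['camera_matrix']);R=np.array(i['R']);t=np.array(i['t'])
    d=R.T@np.linalg.inv(K)@[px[0],px[1],1]; c=-R.T@t
    return c+d*(z-c[2])/d[2]
E
python3 - <<'E'
from h import *
o=robot.observe();print(o['t'],o['tcp_rot'],o['grip_width'])
a,i=pic('top');b,j=pic('scene')
cv2.imwrite('pics/a.png',np.hstack([a,])[:,:,::-1]);cv2.imwrite('pics/b.png',b[:,:,::-1])
for n in ['frame','frame_seat','frame_hanger','back','strut_grip','strut_foot','button_far_wing','button_near_wing','water_bottle','tape_roll','cream_jar']:
    print(n,[(c,list(p)) for c,p in pin(n,'top',i)],[(c,list(p)) for c,p in pin(n,'scene',j)])
E
```

```text
pics
0.0 [ 0.33257929  1.54512899 -0.335373  ] 0.9987225859739783
frame [(0.67, [np.float64(506.3), np.float64(-203.7), np.float64(-0.4)])] [(0.56, [np.float64(508.4), np.float64(-200.1), np.float64(1.5)])]
frame_seat [(0.7, [np.float64(322.7), np.float64(-209.5), np.float64(-2.7)]), (0.68, [np.float64(500.0), np.float64(-203.4), np.float64(13.1)])] [(0.81, [np.float64(507.3), np.float64(-201.2), np.float64(16.6)])]
frame_hanger [(0.78, [np.float64(483.1), np.float64(-101.4), np.float64(23.6)])] [(0.94, [np.float64(486.6), np.float64(-101.1), np.float64(21.4)]), (0.28, [np.float64(428.4), np.float64(-210.1), np.float64(39.2)])]
back [(0.57, [np.float64(494.5), np.float64(225.3), np.float64(-0.1)])] [(0.76, [np.float64(489.6), np.float64(226.8), np.float64(6.9)])]
strut_grip [(0.94, [np.float64(487.2), np.float64(222.7), np.float64(20.9)])] [(0.56, [np.float64(491.0), np.float64(229.4), np.float64(18.0)]), (0.56, [np.float64(324.0), np.float64(-206.9), np.float64(3.3)])]
strut_foot [(0.58, [np.float64(440.2), np.float64(172.3), np.float64(14.7)])] [(0.75, [np.float64(434.1), np.float6
[... 792 characters left out ...]
p.float64(2.5)]), (0.65, [np.float64(506.2), np.float64(-202.2), np.float64(16.4)]), (0.48, [np.float64(485.6), np.float64(-103.0), np.float64(22.4)])]
tape_roll [(0.9, [np.float64(323.5), np.float64(-209.9), np.float64(-1.5)]), (0.15, [np.float64(630.1), np.float64(17.9), np.float64(1.9)])] [(0.81, [np.float64(323.6), np.float64(-205.4), np.float64(2.2)]), (0.45, [np.float64(630.2), np.float64(19.4), np.float64(4.3)])]
cream_jar [(0.85, [np.float64(729.8), np.float64(-70.7), np.float64(-3.9)]), (0.41, [np.float64(430.7), np.float64(-212.4), np.float64(36.9)])] [(0.59, [np.float64(737.0), np.float64(-70.6), np.float64(3.5)]), (0.59, [np.float64(486.2), np.float64(-101.4), np.float64(21.5)])]
```

View pics/a.png

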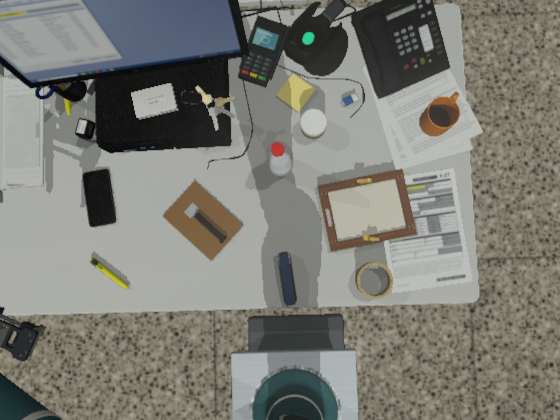

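View pics/b.png

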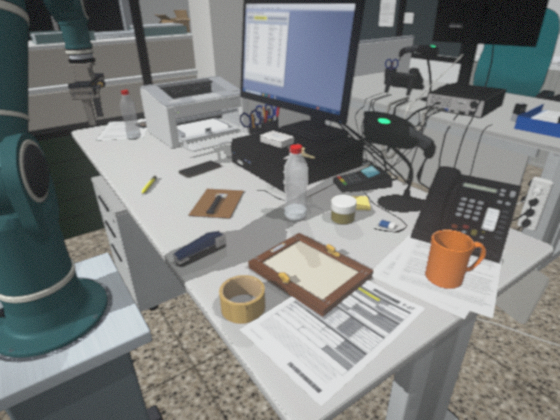

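Top view: board at px (203,220), foot towards the lower right (225,240). Frame is at (367,210) with the hanger on its left side, and bottle, jar and tape are clear of both. Next I'll look from close by.

```bash
cat >> h.py <<'E'
from scipy.spatial.transform import Rotation as Ro
def down(jaw):  # jaw: world yaw of tool y axis
    x=np.array([0,0,-1.]);y=np.array([np.cos(jaw),np.sin(jaw),0]);z=np.cross(x,y)
    return Ro.from_matrix(np.c_[x,y,z]).as_rotvec()
def best(p,jaw): # choose among half turns
    c=[]
    q0=np.array(robot.observe()['joints'])
    for k in(0,np.pi,-np.pi):
        q=kin.ik(p,down(jaw+k))
        if q is not None: c.append((abs(np.array(q)[6]),jaw+k,np.array(q).round(2)))
    return sorted(c,key=lambda a:a[0])
E
python3 - <<'E'
from h import *
R=Ro.from_rotvec(robot.observe()['tcp_rot']).as_matrix();print(R.round(2))
i=viewer.camera_info('wrist');R_=np.array(i['R']);c=-R_.T@np.array(i['t'])
print('cam',c.round(0),R_.round(2),np.array(i['camera_matrix']).round(0))
for n,p,j in [('w1.png',[491,226,260],-np.pi/4),('w2.png',[506,-203,260],np.radians(11.5))]:
    b=best(p,j);print([(x[1],list(x[2])) for x in b])
    robot.movep(p,down(b[0][1]))
    # centre camera over target
    i=viewer.camera_info('wrist');R_=np.array(i['R']);c=-R_.T@np.array(i['t'])
    g=ray((280,210),i,15); p2=np.array(p)+[p[0]-g[0],p[1]-g[1],0]; print('shift',(p2-p).round(0))
    robot.servo_line(p2)
    a,i=pic('wrist',n)
    for m in (['back','strut_grip','strut_foot'] if n=='w1.png' else ['frame','frame_seat','frame_hanger','button_far_wing','button_near_wing']):
        print(m,[(c,p.tolist()) for c,p in pin(m,'wrist',i)])
    np.save(n+'.npy',{k:np.array(i[k]) for k in('camera_matrix','R','t')},allow_pickle=True)
print(robot.observe()['t'])
E
```

```text
[[ 0.    0.41  0.91]
 [ 0.    0.91 -0.41]
 [-1.    0.    0.  ]]
cam [201. 623. 384.] [[ 0.41  0.91  0.  ]
 [ 0.88 -0.4   0.27]
 [ 0.24 -0.11 -0.96]] [[353.   0. 279.]
 [  0. 353. 212.]
 [  0.   0.   1.]]
[(-0.7853981633974483, [np.float64(-0.91), np.float64(0.24), np.float64(0.49), np.float64(1.85), np.float64(-0.13), np.float64(1.08), np.float64(-1.15)]), (2.356194490192345, [np.float64(-0.46), np.float64(0.24), np.float64(-0.04), np.float64(1.82), np.float64(0.01), np.float64(1.08), np.float64(1.85)]), (-3.9269908169872414, [np.float64(-0.46), np.float64(0.24), np.float64(-0.04), np.float64(1.82), np.float64(0.01), np.float64(1.08), np.float64(1.85)])]
shift [25. 25.  0.]
back [(0.58, [488.2, 227.6, -1.9]), (0.38, [441.0, 174.1, 11.8])]
strut_grip [(0.86, [487.2, 217.1, 14.2])]
strut_foot [(0.72, [446.0, 173.3, 14.4])]
[(np.float64(0.2007128639793479), [np.float64(-0.23), np.float64(0.27), np.float64(0.67), np.float64(1.85), np.float64(-0.19), np.float64(1.09), np.float64(0.71)]), (np.float64(-2.9408797896104453), [np.float64(-0.51), np.float64(0.36), np.float64(1.05), np.float64(1.86), np.float64(-0.34), np.float64(1.12), np.float64(-2.28)]), (np.float64(3.342305517569141), [np.float64(-0.51), np.float64(0.36), np.float64(1.05), np.float64(1.86), np.float64(-0.34), np.float64(1.12), np.float64(-2.28)])]
shift [-10.  35.   0.]
frame [(0.92, [504.6, -197.6, -1.9]), (0.23, [506.9, -198.9, 10.3])]
frame_seat [(0.65, [505.9, -199.7, 11.0])]
frame_hanger [(0.59, [491.3, -103.1, 17.9])]
button_far_wing [(0.53, [584.8, -190.3, 36.3])]
button_near_wing [(0.65, [430.9, -213.4, 36.7])]
5.725
```

View pics/w1.png

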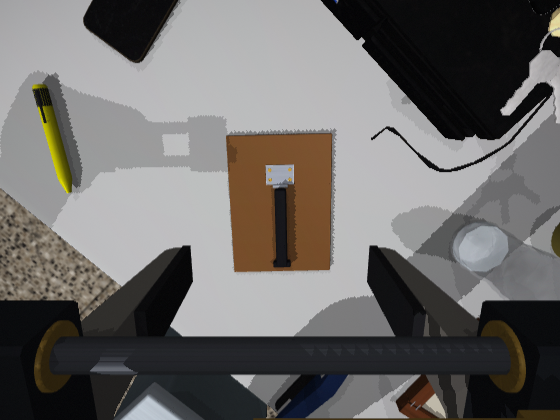

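View pics/w2.png

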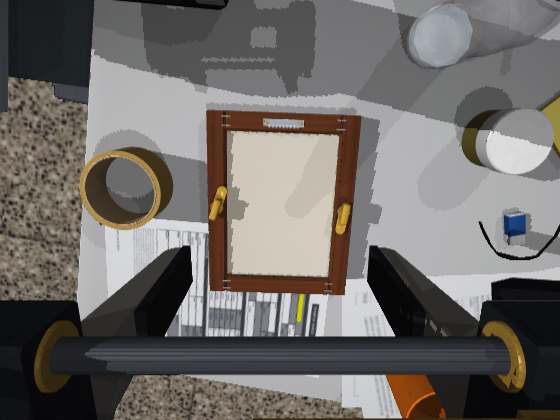

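Board strut runs (280,175)→(282,265), foot at the bottom. Frame: hanger at (284,123), buttons at (217,204) and (342,218), both roughly along the rails. I'll now measure both rectangles and zoom in on the buttons.

```bash
python3 - <<'E'
from h import *
def rect(fn,mask,z):
    i=np.load(fn+'.npy',allow_pickle=True).item()
    c=max(cv2.findContours(mask.astype(np.uint8),cv2.RETR_EXTERNAL,cv2.CHAIN_APPROX_NONE)[0],key=cv2.contourArea)
    P=np.array([ray(p[0],i,z)[:2] for p in c],np.float32)
    return cv2.minAreaRect(P),cv2.boundingRect(c)
for fn in('w1.png','w2.png'):
    im=cv2.imread('pics/'+fn);hsv=cv2.cvtColor(im,cv2.COLOR_BGR2HSV)
    H,S,V=[hsv[...,k].astype(int) for k in range(3)]
    m=((H<20)&(S>110)&(V>40)).astype(np.uint8); m[300:]=0
    if fn=='w2.png': m[:,:195]=0; m[:,365:]=0
    m=cv2.morphologyEx(m,cv2.MORPH_OPEN,np.ones((3,3)))
    print(fn,rect(fn,m,5.5 if fn=='w1.png' else 20))
    if fn=='w2.png':
        m=((V>140)&(S<70)&(H<40)).astype(np.uint8);k=np.zeros_like(m);k[125:282,225:345]=m[125:282,225:345]
        k=cv2.morphologyEx(k,cv2.MORPH_OPEN,np.ones((5,5)))
        print('floor',rect(fn,k,13.5))
i=np.load('w2.png.npy',allow_pickle=True).item()
K,R,t=i['camera_matrix'],i['R'],i['t']
a=np.radians(11.5);ex=np.array([np.cos(a),np.sin(a),0]);ey=np.array([-ex[1],ex[0],0]);o=np.array([505,-200,24])
tiles=[]
for s in(-1,1): # rectified 5 px/mm, 80mm windows, image right=+x, up=+y
    q=np.float32([[0,0],[400,0],[400,400],[0,400]]);w=[o+ex*(s*76+dx)+ey*dy for dx,dy in((-40,40),(40,40),(40,-40),(-40,-40))]
    px=[(K@(R@p+t)) for p in w];px=np.float32([p[:2]/p[2] for p in px])
    tiles.append(cv2.warpPerspective(cv2.imread('pics/w2.png'),cv2.getPerspectiveTransform(px,q),(400,400)))
cv2.imwrite('pics/btn.png',np.hstack(tiles))
E
```

```text
w1.png (((492.6948547363281, 226.56539916992188), (173.1604766845703, 123.91008758544922), 46.45723342895508), (226, 134, 106, 138))
w2.png (((505.6390686035156, -200.7711181640625), (173.07342529296875, 222.108642578125), 9.602212905883789), (206, 111, 155, 184))
floor (((508.19464111328125, -200.4538116455078), (124.1478271484375, 178.8015899658203), 9.58005142211914), (231, 131, 108, 146))
```

View pics/btn.png

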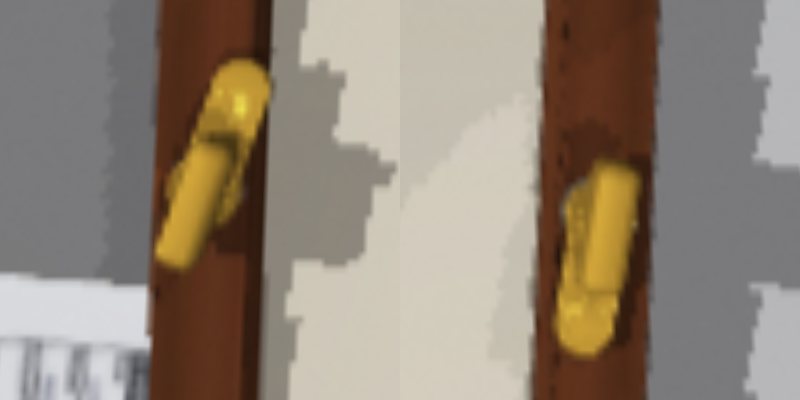

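Near button's arm points along +y at about 1.19 rad, so it is slightly in the way. Far button is at about 1.43 rad, clear of the board. Frame: centre (505.6,-200.8), yaw 9.6°. Board: centre (492.7,226.6), yaw -43.5°. First I'll swing the near button aside.

```bash
cat >> h.py <<'E'
FY=np.radians(9.6);F=np.array([505.6,-200.8])
def fw(x,y,z):
    c,s=np.cos(FY),np.sin(FY); return [F[0]+c*x-s*y,F[1]+s*x+c*y,z]
def turn(side,v0,v1,z=27,op=.3,n=6):
    """pinch the wing of button (side +1 far,-1 near) at v0, turn to v1"""
    base=FY-np.pi/2
    p=fw(76*side,0,z); up=p[:2]+[z+70]
    robot.movep(up,down(base+v0)); grip(op,15); robot.servo_line(p,feed=100)
    print('down',robot.observe()['contact_force']); grip(0,15); print('width',robot.observe()['grip_width']*92)
    for v in np.linspace(v0,v1,n+1)[1:]:
        robot.movep(p,down(base+v))
    print('turned',robot.observe()['contact_force'],robot.observe()['wrist_torque'])
    grip(op); robot.servo_line(up,feed=150); print('t',robot.observe()['t'])
E
python3 - <<'E'
from h import *
turn(-1,1.19,1.52,n=2)
p=[492.7,226.6]; 
y=np.radians(-43.5); g=np.array(p)-5*np.array([-np.sin(y),np.cos(y)])
u=[g[0],g[1],90]
print(best(u,y)[0])
robot.movep(fw(-20,40,150),down(FY)); robot.movep([g[0],g[1],120],down(y)); grip(.45)
a,i=pic('wrist','w3.png'); print(g,pin('strut_grip','wrist',i),pin('strut_foot','wrist',i),robot.observe()['t'])
E
```

```text
down [ 0.73600126 -0.73526561  1.04610931]
width 8.995114634725939
turned [-5.08260744  1.58049533  8.63213417] [0.32364123 1.1844329  0.0772149 ]
t 10.3667
(np.float64(0.8387509010525643), np.float64(-0.7592182246175333), array([-1.01,  0.51,  0.66,  2.01, -0.45,  0.77, -0.84]))
[489.25822712 222.97312814] [(0.73, array([490.3, 220.5,  17.9]))] [(0.75, array([442.6, 171.3,  10.9]))] 12.8083
```

View pics/w3.png

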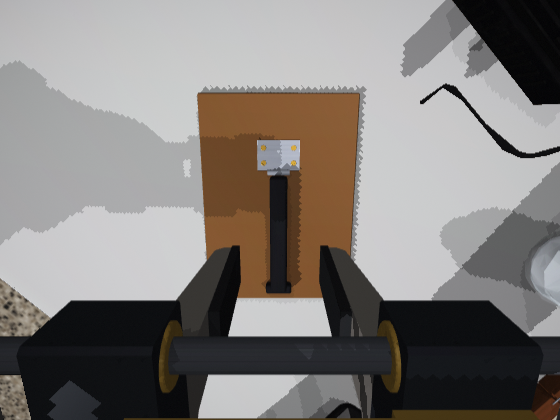

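Strut sits centred between the fingers (x≈279, fingers 235/325). Pick it up.

```bash
python3 - <<'E'
from h import *
y=np.radians(-43.5); g=[489.3,223.0]
robot.servo_line(g+[30],feed=120); robot.servo_line(g+[7.2],feed=40); print(robot.observe()['contact_force'])
grip(0,35); print(robot.observe()['grip_width']*92)
robot.servo_line(g+[120],feed=100)
t=fw(0,-5,110)
print(best(t,FY)[0],robot.observe()['joints'])
for k in (.5,1): # gentle half steps
    robot.movep([g[0]+k*(t[0]-g[0]),g[1]+k*(t[1]-g[1]),120],down(y+k*(FY-y)))
robot.servo_line(t); 
a,i=pic('wrist','w4.png')
for n in('frame_hanger','frame_seat','strut_grip','strut_foot','back'): print(n,pin(n,'wrist',i))
np.save('w4.png.npy',{k:np.array(i[k]) for k in('camera_matrix','R','t')},allow_pickle=True)
print(robot.observe()['t'],t,robot.observe()['tcp_pos'],robot.observe()['contact_force'],robot.observe()['grip_width']*92)
E
```

```text
[-0.33362351 -0.0514621  -0.03902774]
13.345664737962586
(np.float64(0.7611971156308686), np.float64(0.16755160819145562), array([-0.06,  0.46,  0.49,  1.97, -0.3 ,  0.79,  0.76])) [-0.97941573  0.45059858  0.61541044  1.98954144 -0.35441943  0.80918222
 -0.92141842]
frame_hanger [(0.69, array([490.8, -98.8,  21.7]))]
frame_seat []
strut_grip [(0.62, array([ 506.9, -208.2,  120.3]))]
strut_foot [(0.9, array([ 523.6, -275.6,  114.2]))]
back [(0.79, array([ 506.5, -200.6,  100.5]))]
18.5083 [np.float64(506.43384373358055), np.float64(-205.72998018535253), 110] [ 506.64104065 -205.55031953  110.24959732] [-0.2167629   0.10343363 -1.45998813] 13.588112863279191
```

View pics/w4.png

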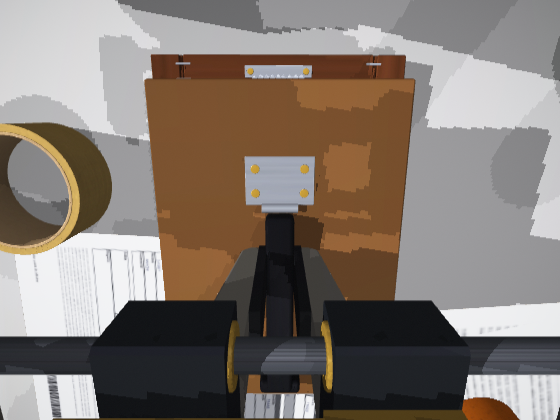

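Board is held level over the frame: far corners of the board at (146,80) and (415,79), frame's far corners at (152,55) and (406,55). Checking alignment from these.

```bash
python3 - <<'E'
from h import *
i=np.load('w4.png.npy',allow_pickle=True).item()
def loc(p): d=np.array(p[:2])-F; c,s=np.cos(FY),np.sin(FY); return np.array([c*d[0]+s*d[1],-s*d[0]+c*d[1]])
B=[ray(p,i,108.5) for p in((146,80),(415,79))]; Q=[ray(p,i,20) for p in((152,55),(406,55))]
for n,P,hy in(('board',B,87.5),('frame',Q,112)):
    a,b=loc(P[0]),loc(P[1]); m=(a+b)/2
    print(n,a.round(1),b.round(1),'len',np.linalg.norm(b-a).round(1),'ang',np.degrees(np.arctan2(*(b-a)[::-1])).round(2),'centre',(m-[0,hy]).round(1))
H=[ray(p,i,108.5) for p in((245,180),(315,180))];print('hinge mid x',((loc(H[0])+loc(H[1]))/2).round(1))
E
```

```text
board [-59.4  86.8] [62.7 87.7] len 122.0 ang 0.4 centre [ 1.7 -0.2]
frame [-85.3 110.6] [ 86.8 111.2] len 172.1 ang 0.2 centre [ 0.7 -1.1]
hinge mid x [ 1.6 41.1]
```

Sizes check out. The board sits about 1 mm off, within the ±2.5 mm clearance. I'll apply that and lower it with force checks.

```bash
python3 - <<'E'
from h import *
x,y=-1,-6
robot.servo_line(fw(x,y,40),feed=80); robot.servo_line(fw(x,y,29),feed=40)
f0=robot.observe()['contact_force']
z=29
while z>20.8:
    z-=1; robot.servo_line(fw(x,y,z),feed=20)
    o=robot.observe();f=o['contact_force']-f0; print(z,round(o['tcp_pos'][2],1),f.round(1))
    if np.linalg.norm(f)>12: break
print(robot.observe()['t'])
E
```

```text
28 28.1 [-1.6 -0.2 -0.4]
27 27.0 [-0.8 -0.2 -0.4]
26 25.9 [-0.2 -0.  -0.3]
25 24.9 [-0.6 -0.1  0.8]
24 23.9 [-1.1  0.1 -0.8]
23 22.9 [-1.  -0.6  0.4]
22 21.9 [ 0.6 -0.  -0.4]
21 20.9 [-0.3  0.2  0.4]
20 20.8 [-3.2  1.3  8.4]
22.2083
```

Touched down at TCP 20.8, where 20.7 was expected, so it's home. Release and turn the buttons; far first (1.43).

```bash
python3 - <<'E'
from h import *
robot.servo_line(fw(-1,-6,20.7),feed=20)
grip(.35); robot.servo_line(fw(-1,-6,110),feed=120)
a,i=pic('wrist','w5.png')
for n in('back','button_far_wing','button_near_wing'): print(n,pin(n,'wrist',i))
turn(1,1.43,0)
turn(-1,1.52,0)
robot.movep(fw(-10,35,250),down(FY))
a,i=pic('wrist','w6.png')
for n in('back','button_far_wing','button_near_wing','strut_foot','frame'): print(n,pin(n,'wrist',i))
np.save('w6.png.npy',{k:np.array(i[k]) for k in('camera_matrix','R','t')},allow_pickle=True)
E
```

```text
back [(0.81, array([ 499.9, -202.2,   10.4])), (0.57, array([ 509.1, -212.3,   30.6]))]
button_far_wing [(0.65, array([ 582.5, -187.4,   36.9]))]
button_near_wing [(0.63, array([ 432.7, -208.4,   36.4]))]
down [-0.065988    0.53086489 -0.26935571]
width 8.965386148790014
turned [-4.50714722  0.28577814  5.51696409] [-0.00378728  1.14614715 -0.01473351]
t 28.875
down [0.02051038 0.86813339 0.46028961]
width 8.607238093096818
turned [-4.46990284 -1.01280122  6.40553261] [-0.18530903  1.18486168 -0.01869916]
t 34.5583
back [(0.98, array([ 501.3, -199.9,   12.6]))]
button_far_wing [(0.94, array([ 586.1, -186.1,   34. ]))]
button_near_wing [(0.58, array([ 431.5, -213. ,   33.6])), (0.54, array([489.9, -98.1,  19.1]))]
strut_foot []
frame []
```

View pics/w6.png

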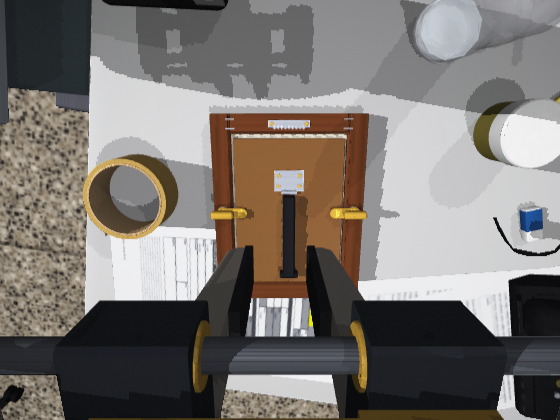

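Both buttons point squarely across the board (arms at (230,213) and (347,213)). The board sits inside the opening with the foot at (289,272), opposite the hanger, and the gripper is well clear. Handing in.

```bash
python3 - <<'E'
from h import *
o=robot.observe();print(o['t'],o['contact_force'],o['tcp_pos']); robot.job_done()
E
```

```text
35.8417 [-0.29024187  0.11718963 -0.03196184] [ 489.53739089 -168.03479667  249.3933046 ]
the job is handed in; nothing more can be done
```

The hardboard back is home in the frame with its strut foot at the end away from the hanger. Both turnbuttons are turned in over its edges. I handed the job in at about 36 s of the 70 s allowed, and no verdict is reported.

- **What I did:** The near button was partly in the way at about 1.19 rad, so I swung it aside first. I then pinched the strut, laid the board in while watching the force, and turned both buttons to 0.
- **Board:** It touched down with the tool at 20.8 mm, where 20.7 mm was expected, with a force change of about 9 N.
- **Final picture:** The board lies inside the opening and both button arms point squarely across its edges. The bottle, jar and tape roll look undisturbed. The gripper was about 250 mm up, touching nothing.
- **Weak or disagreeing checks:**
  - In the last picture the networks did not find the frame or the strut foot; I judged the foot's end by eye.
  - The networks put the board's centre about 4 mm off and the far wing 5–6 mm off where I had placed them, at or just over their stated 4 mm accuracy.
  - I did not measure the button angles or the board's tilt numerically.

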